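Index the tank carriage and close the tank

TASK

Pull the spring plunger of the tank carriage up out of its park hole, slide the carriage along its rail to the index plate at the other end, and let the plunger drop fully into the plate's hole so that the carriage is locked there. Then put the loose lid gently on the open film tank on the carriage so that it sits seated and level, and let go. Do not disturb the other things on the bench.

Things in the scene. Friction and masses are not known exactly. Their poses are not given: they have to be found in the camera images.
- tank_slide: Fixed slide on the bench: grey base plate 180 x 300 x 10 mm with an aluminium rail 40 mm wide along its y axis (rail centre line at x = -45 mm, top at z = 34 mm). Origin on the bench; plate spans x -85 to +95 mm, y -150 to +150 mm; z up; +y runs along the rail from the park hole (y = -70 mm) to the index plate.
- slot_mid (a point): Middle of the adjusting slot in the rail top, under the index plate: a thin steel plate 26 x 130 mm, 0.5 mm proud of the rail, with one hole at its middle. The plate is clamped so that its hole lies up to 12 mm either side of this point along y, unmeasured: feel for it with the pin let down on the plate; passing slowly it drops in by itself and stops the carriage.
- carriage (a joint): Position of the carriage along the rail, m: 0 at the park hole (start), growing along the slide's +y; the plate's hole is somewhere from 0.108 to 0.132; end stop at 0.160. About 2 N of friction, plus about 2 N when the pin rides on the rail. The carriage cannot lift or turn.
- plunger (a joint): Lift of the plunger, m: 0 = pin fully down in a hole (locked), 0.008 to 0.0085 = pin riding on top of rail or plate, 0.014 = upper stop. A spring pushes it down with about 6 N at 0 and 10 N at the stop. Pin 8 mm across with a round tip, holes 10 mm.
- plunger_knob (a point): Centre of the plunger's upright black cylindrical knob, 24 mm across, 36 mm tall, straight over the pin and the rail's centre line; moves with carriage and plunger. With the pin down this point is 86 mm above the bench and the knob's underside 4 mm above its steel housing (32 mm across). Pull straight up. Axes as the slide's.
- tank_rim (a point): Centre of the mouth of the open black film tank on the carriage, at rim height, 78 mm above the bench; it lies 85 mm in the slide's +x from the plunger axis and moves with the carriage. Tank 82 mm across outside, 74 mm inside (wall 4 mm); a film reel stands inside, its top 16 mm below the rim. Axes as the slide's.
- lid_knob (a point): Grasp point of the loose black tank lid (about 90 g): on the axis of its upright knob, 22 mm across and 36 mm tall, 20 mm above the flange's upper face and 16 mm below the knob's top. Starts on the bench, knob up. Flange 88 mm across, 5 mm thick; below it a spigot 69 mm across and 8 mm deep with a 2 mm chamfer enters the tank's mouth.
- lid_seat (a point): Centre of the underside of the lid's flange, 25 mm below point lid_knob and 8 mm above the spigot's bottom; it coincides with tank_rim when the lid is seated. z is the lid's axis.
- tank: Bystander: closed small developing tank with a round cap, 70 mm across, 116 mm tall; origin under its centre.
- film_can: Bystander: film canister, 34 mm across, 51 mm tall; origin under its centre.
- lens_jar: Bystander: lens in a screw jar, 54 mm across, 42 mm tall; origin under its centre.
- bottle: Bystander: small dark bottle, 47 x 56 mm, 158 mm tall; origin under its centre.
- tank_lid: The loose lid described at lid_knob; origin at the centre of its underside.
Not all that is in view belongs to the job. Leave any blue, purple or red look-alike of the tank_lid alone.

How it is judged (in metres and radians):
On the way, in this order (a step that is already met when the one before it is completed fails the run):
1. the plunger is out of the park hole and the carriage has left it (value of joint plunger above 0.007 m and value of joint carriage above 0.02 m), for 0.05 s.
2. the carriage stands locked at the index plate, plunger fully down, lid not yet on the tank (value of joint carriage above 0.1 m and value of joint plunger below 0.002 m and distance between lid_seat and tank_rim above 0.06 m), for 0.3 s.
At the end, for the whole second after the job is handed in: The carriage is locked at the index plate (carriage over 0.10 m, plunger within 2 mm of fully down); the lid lies at rest with its flange on the tank's rim, within 2 mm above and 3 mm below it, centred within 5 mm and level within 2 degrees (value of joint carriage above 0.1 m and value of joint plunger below 0.002 m and z of lid_seat in the frame of tank_rim between -0.003 and 0.002 m and horizontal distance between lid_seat and tank_rim below 0.005 m and angle between lid_seat's own z axis and vertical below 0.035 rad and linear speed of tank_lid below 0.02 m/s); the robot touches nothing.
It fails at once if the tank is moved by more than 30 mm (distance of tank from where it was at the start of the episode above 0.03 m).
It fails at once if the film can is moved by more than 30 mm (distance of film_can from where it was at the start of the episode above 0.03 m).
It fails at once if the lens jar is moved by more than 30 mm (distance of lens_jar from where it was at the start of the episode above 0.03 m).
It fails at once if the bottle is moved by more than 30 mm (distance of bottle from where it was at the start of the episode above 0.03 m).
It fails at once if the lid is slammed, pressed or dropped onto the tank with over 60 N (contact force between tank_lid and tank_slide above 60 N).
It also fails if it takes over 56 s, if anything falls off the work surface, if the arm or the gripper's body presses on something with over 40 N, if the wrist force passes 120 N, or if a joint passes its speed limit or range.

ROBOT

A 6-joint arm with a two-finger parallel gripper is mounted at the origin on a cart in front of the work surface, level with it; the furniture and walls round the work are solid. World frame = base frame: x ahead of the robot, y to its left, z up, the work surface at z = 0. Lengths are in mm, angles in rad, forces in N, time in s.
With the tool pointing down it reaches from about 275 to 750 mm from the base axis. Payload 10.2 kg.
Tool frame: the origin (TCP) lies between the finger pads; the fingertips stand 11 mm ahead of it and the grasp point (between the pads) lies 8 mm behind it; z points along the fingers, y is the line along which they close (so a half turn about z gives the same grasp; the last joint's range is limited). The gripper opens to 85 mm and grips with 20 to 120 N. Pads are 22 mm wide; open, the fingers measure 114 mm over their backs; the gripper's body (76 mm by 85 mm) begins 54 mm behind the grasp point. The pads swing forward as they close: fully open they stand 13 mm farther back than shut.
Start: joints at [1.084, 0.313, 1.498, -0, 1.331, -0.223], TCP at [136.907, 506.841, 242.294] pointing down, gripper open.
Joint ranges: [-2.94, 2.94], [-0.97, 2.17], [0.19, 2.56], [-1.23, 4.37], [0.02, 3.11], [-2.88, 2.88]. Speed limits (rad/s): [2.39, 2.39, 3.01, 3.14, 3.14, 3.14].

INTERFACE

Orientations are given as a unit quaternion [w, x, y, z].
In Python, from rig import sense, eyes, finish_job gives the robot as it stands.
- The arm moves only by the shell command python3 -m jog 'ROWS' [FORCE]. ROWS is JSON, a list of rows, each a list of 7 numbers: the shift along the tool's x, y, z in m, then the turn, a rotation vector about the tool's x, y, z in rad, then the finger opening in m, from 0 to 0.0854. In form: [[dx, dy, dz, rx, ry, rz, gripper], ...]. A call has 1 to 5 rows; each row shifts and turns the commanded pose from where the row before left it, along the tool's axes as they then stand; what a row does not reach is not made up. A row lasts 1/10 s, in which the tool goes at most 50 mm and 8.59 degrees, less where a joint would pass 70% of its speed; a pose out of reach is approached as far as the arm can. A call is refused whole if a number of a shift passes 0.05 or a number of a turn 0.15, either way. A call with a gripper value outside its range is refused whole. The fingers move at their own pace and stop on an object; FORCE is the grip in N (left out, the last holds). Time passes only in rows, so rows that do not move let the fingers close. It gives the time, the measured TCP pose, the force, the opening and the grip force at its end, in the units of the state.
- sense(): the state, without advancing time (a new reading comes with each control period).
- eyes.capture(name): name is "scene" or "top"; returns the picture (400x640x3 uint8, red, green, blue); there is no depth.
- eyes.calibration(name): a dict with "fx", "fy", "cx", "cy" (pixels), "cam_to_world" (4x4, takes a point from camera to world coordinates). Camera axes: x right, y down, z forward; pixel columns grow to the right and rows downward; lengths in mm; the calibration is good to about 2 mm. A picture is of the moment at which its call begins. calibration takes no time and is no camera call.
- finish_job(): hands the job in; it is judged then, once.
The state is a dict: "time_s": time; "joints": joint angles; "dq": joint speeds; "tau": joint torques, N m; "eef_pos": TCP position; "ee_rot": TCP orientation; "force": force on the tool from outside, world axes, zero at the start; "wrist_torque": the same for the moment, N m; "grip_width": opening from 0.0 (shut) to 1.0 (fully open); "grip_force": force on a finger pad.
Only numpy, scipy, OpenCV 4.12 (cv2) and the standard library are available. Lean on these libraries where they do the work, as an engineer would, in place of code of your own. Each camera call takes 0.05 s, during which the arm holds its last target. There are 200 camera calls.

## Working session

There is one attempt and no reset: what is moved stays moved. The work goes in short steps, Python scripts to look and compute and a shell command to move; the robot and the scene stay as the last step left them, time stands still between calls to the robot, and variables do not carry over. Pictures are saved under pics/ and viewed, at most 10 in all, crops included, and the job is handed in when it is done.

```bash
mkdir -p pics; ls; python3 - <<'E'
from rig import sense, eyes
import cv2, numpy as np
for n in("scene","top"):
    im=eyes.capture(n); np.save(f"pics/{n}.npy",im); cv2.imwrite(f"pics/{n}0.png",im[...,::-1])
    c=eyes.calibration(n); print(n,{k:np.round(v,3).tolist() for k,v in c.items()})
s=sense(); print({k:np.round(v,3).tolist() for k,v in s.items()})
E
```

```text
pics
scene {'fx': 382.326, 'fy': 382.326, 'cx': 315.176, 'cy': 196.985, 'cam_to_world': [[0.759, -0.275, 0.59, -323.583], [-0.65, -0.287, 0.703, -1210.555], [-0.024, -0.918, -0.397, 702.85], [0.0, 0.0, 0.0, 1.0]]}
top {'fx': 453.375, 'fy': 453.375, 'cx': 323.626, 'cy': 202.115, 'cam_to_world': [[-0.107, -0.897, 0.429, -198.288], [-0.994, 0.093, -0.054, -57.368], [0.009, -0.432, -0.902, 1731.817], [0.0, 0.0, 0.0, 1.0]]}
{'time_s': 0.1, 'joints': [1.084, 0.313, 1.498, -0.0, 1.331, -0.223], 'dq': [0.0, -0.002, -0.002, -0.0, 0.0, 0.001], 'tau': [0.004, -41.29, -26.014, -0.0, 0.003, -0.0], 'eef_pos': [136.802, 506.634, 241.794], 'ee_rot': [-0.0, 0.132, 0.991, -0.001], 'force': [-0.423, 0.045, 0.628], 'wrist_torque': [0.053, -0.035, 0.002], 'grip_force': 0.0, 'grip_width': 0.997}
```

View pics/top0.png

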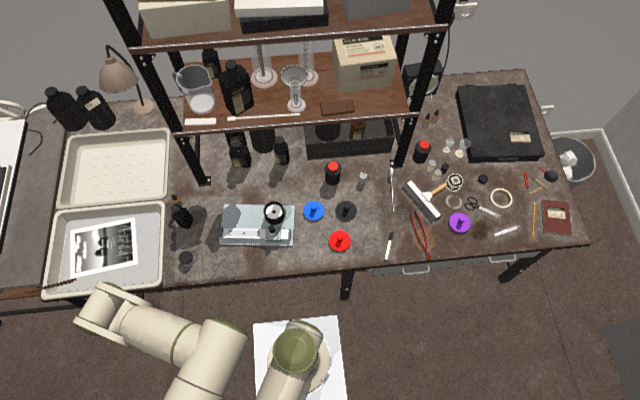

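View pics/scene0.png

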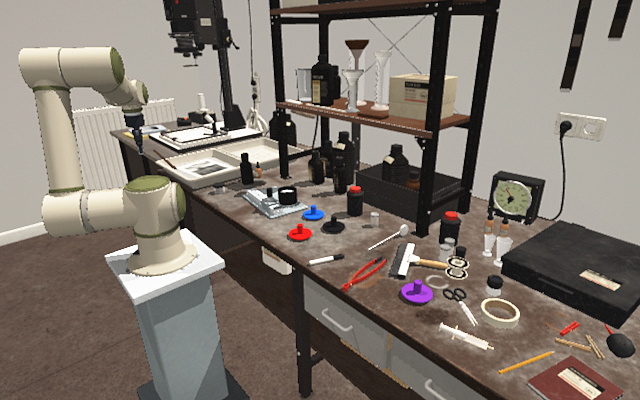

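The top view shows the slide at (258,225), with the open tank at (274,211). The black lid is at (346,211). Blue (313,211), red (340,241) and purple (460,223) are the look-alikes, and only the black one fits. I'll confirm that in an enlarged crop.

```bash
python3 - <<'E'
import cv2, numpy as np
t=np.load("pics/top.npy")[180:270,205:365,::-1]; s=np.load("pics/scene.npy")[175:245,235:355,::-1]
a=cv2.resize(t,None,fx=5,fy=5,interpolation=cv2.INTER_CUBIC)[:300*2]
cv2.imwrite("pics/ct.png",a)
cv2.imwrite("pics/cs.png",cv2.resize(s,None,fx=6,fy=6,interpolation=cv2.INTER_CUBIC))
E
```

```text
(no output)
```

View pics/ct.png

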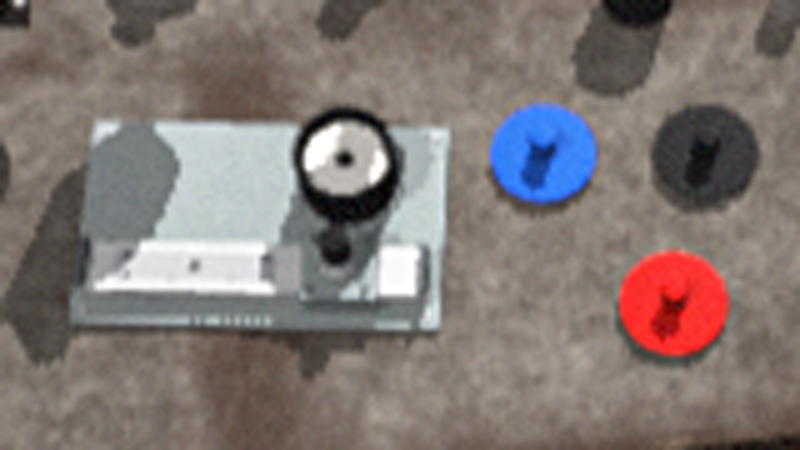

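View pics/cs.png

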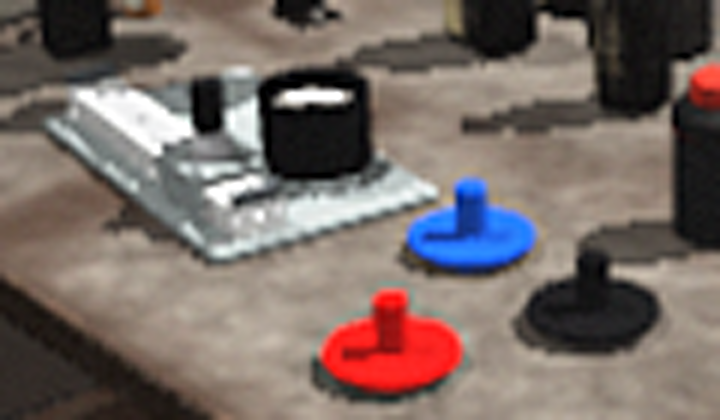

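The crops confirm it. The black lid is at top px (346,211) and scene px (334,227), a matt flange with an upright knob; the blue and red look-alikes stay out of it. The plunger knob is at top px (272,229), with the tank beyond it, and the rail runs to the left, so slide +y ≈ world +y. Next come poses from masks and corner rays.

```bash
cat > h.py <<'E'
import numpy as np, cv2
from rig import sense, eyes
def ray(n,u,v):
    c=eyes.calibration(n); M=np.array(c["cam_to_world"])
    d=M[:3,:3]@np.array([(u-c["cx"])/c["fx"],(v-c["cy"])/c["fy"],1]); return M[:3,3],d/np.linalg.norm(d)
def onz(n,u,v,z):
    o,d=ray(n,u,v); return o+d*(z-o[2])/d[2]
def proj(n,p):
    c=eyes.calibration(n); M=np.linalg.inv(np.array(c["cam_to_world"])); q=M[:3,:3]@np.array(p,float)+M[:3,3]
    return np.array([c["fx"]*q[0]/q[2]+c["cx"],c["fy"]*q[1]/q[2]+c["cy"]])
def blob(im,mask,near):
    cs,_=cv2.findContours(mask.astype(np.uint8),cv2.RETR_EXTERNAL,cv2.CHAIN_APPROX_NONE)
    return min((c for c in cs if len(c)>8),key=lambda c:np.linalg.norm(c.reshape(-1,2).mean(0)-near))
E
python3 - <<'E'
from h import *
t=np.load("pics/top.npy"); s=np.load("pics/scene.npy"); np.set_printoptions(precision=1,suppress=True)
C=lambda a,b:((a+.5)/5-.5+205,(b+.5)/5-.5+180)
S=lambda a,b:((a+.5)/6-.5+235,(b+.5)/6-.5+175)
cor=np.array([onz("top",*C(*p),10)[:2] for p in [(93,122),(450,128),(440,330),(72,325)]])
print("plate corners",cor.tolist(),"sides",np.linalg.norm(cor-np.roll(cor,-1,0),axis=1))
loc=np.array([(95,150),(95,-150),(-85,-150),(-85,150)],float)
a=loc-loc.mean(0); b=cor-cor.mean(0); yaw=np.arctan2((a[:,0]*b[:,1]-a[:,1]*b[:,0]).sum(),(a*b).sum())
R=np.array([[np.cos(yaw),-np.sin(yaw)],[np.sin(yaw),np.cos(yaw)]]); o=cor.mean(0)-R@loc.mean(0)
print("yaw",yaw,"origin",o,"resid",(loc@R.T+o-cor).tolist())
W=lambda x,y,z:np.r_[R@[x,y]+o,z]
k=W(-45,-70,86); r=W(40,-70,78); print("knob pred",k,"rim pred",r)
for n in("top","scene"): print(n,"knobtop px",proj(n,k+[0,0,18]),"rim px",proj(n,r),"hole px",proj(n,W(-45,50,34.5)))
print("seen knobtop",C(334,240),"scene",S(207,80))
g=t.max(2)
# lid flange
for n,im,near,z in(("top",t,(346,211),13),("scene",s,(334,227),13)):
    sp=im.max(2).astype(int)-im.min(2)
    for th in(60,75,90):
        m=(im.max(2)<th)
        try:
            c=blob(im,m,near); e=cv2.fitEllipse(cv2.convexHull(c)); x=onz(n,*e[0],10.5); print(n,th,"lid ellipse",e,x)
        except Exception as ex: print(ex)
    c=blob(im,im.max(2)<60,(274,211) if n=="top" else (288,196)); print(n,"tank blob",cv2.boundingRect(c))
print("lid knobtop scene",onz("scene",*S(592,256),49))
E
```

```text
plate corners [[654.7289119386716, 259.8446090926299], [618.3946945142051, -37.40766216125627], [440.08689678222095, -15.149904944448693], [475.0339153078821, 278.7575765622125]] sides [299.5 179.7 296.  180.7]
yaw -0.11853385697380335 origin [542.1 122.1] resid [[-0.5608577942647344, -0.029075034631091512], [0.2964157239763381, -0.671728965909054], [-0.13274165513803382, -1.643319838981398], [0.3971837254262027, 2.344123839521558]]
knob pred [489.1  57.9  86. ] rim pred [573.5  47.9  78. ]
top knobtop px [271.5 227.2] rim px [273.4 210. ] hole px [243.2 233.4]
scene knobtop px [269.3 188. ] rim px [287.1 189.1] hole px [258.1 194.3]
seen knobtop (271.4, 227.6) scene (269.0833333333333, 187.91666666666666)
top 60 lid ellipse ((343.9539794921875, 211.02745056152344), (15.771135330200195, 17.84895896911621), 168.9474334716797) [ 570.2 -240.    10.5]
top 75 lid ellipse ((345.45159912109375, 210.8761444091797), (19.62932014465332, 20.338314056396484), 35.447017669677734) [ 570.2 -246.3   10.5]
top 90 lid ellipse ((345.4141845703125, 211.1280059814453), (20.64202308654785, 21.56344985961914), 47.482791900634766) [ 569.1 -246.    10.5]
top tank blob (264, 202, 21, 31)
scene 60 lid ellipse ((332.7488098144531, 225.0258331298828), (17.01913070678711, 21.7307071685791), 98.46752166748047) [ 576.6 -238.9   10.5]
scene 75 lid ellipse ((332.85772705078125, 225.39097595214844), (17.762544631958008, 23.80947494506836), 73.58360290527344) [ 574.9 -241.4   10.5]
scene 90 lid ellipse ((310.5995178222656, 217.42913818359375), (6.460263729095459, 18.220670700073242), 92.6634750366211) [ 556.4 -128.7   10.5]
scene tank blob (278, 186, 19, 19)
lid knobtop scene [ 571.7 -247.3   49. ]
```

The plate sides measure 300×180 as they should, and the predicted knob and rim pixels match the picture within 1 px. That puts the knob at (489,58), slide yaw at -0.1185 and the lid at about (570,-246). First I line the tool up with the slide axes and go over the knob.

```bash
cat > st.py <<'E'
# state in slide axes relative to a target world point
import sys; from h import *
from scipy.spatial.transform import Rotation as Ro
np.set_printoptions(precision=2,suppress=True)
s=sense(); q=np.array(s["ee_rot"]); R=Ro.from_quat(q[[1,2,3,0]])
p=np.array(s["eef_pos"]); tgt=np.array([float(v) for v in sys.argv[1:4]])
print("t %.1f"%s["time_s"],"pos",p,"to go in tool axes mm",R.inv().apply(tgt-p),"yaw of tool y vs world y",-np.arctan2(*R.apply([0,1,0])[:2]),"tilt",R.apply([0,0,1])[:2],"F",np.array(s["force"]),"grip",round(s["grip_width"],3),round(s["grip_force"],1))
E
python3 -m jog '[[0,0,0,0,0,-0.147,0.085],[-0.028,-0.028,0,0,0,0,0.085],[-0.028,-0.028,0,0,0,0,0.085],[-0.028,-0.028,0,0,0,0,0.085],[-0.028,-0.028,0,0,0,0,0.085]]'
python3 -m jog '[[-0.028,-0.028,0,0,0,0,0.085],[-0.028,-0.028,0,0,0,0,0.085],[-0.028,-0.028,0,0,0,0,0.085],[-0.028,-0.028,0,0,0,0,0.085],[-0.028,-0.028,0,0,0,0,0.085]]'
python3 -m jog '[[-0.028,-0.028,0,0,0,0,0.085],[-0.028,-0.028,0,0,0,0,0.085],[-0.028,-0.028,0,0,0,0,0.085],[0,0,0,0,0,0,0.085],[0,0,0,0,0,0,0.085]]'
python3 st.py 489 58 84
```

```text
time_s: 0.6
eef_pos: [235.6, 381.2, 242.1]
ee_rot: [-0.0, 0.058, 0.998, -0.0]
force: [0.9, -0.1, -0.6]
grip_width: 0.993
grip_force: 0.0
time_s: 1.1
eef_pos: [358.4, 225.7, 242.2]
ee_rot: [-0.0, 0.058, 0.998, -0.0]
force: [0.8, -0.1, 0.5]
grip_width: 0.993
grip_force: 0.0
time_s: 1.6
eef_pos: [431.4, 133.7, 241.9]
ee_rot: [-0.001, 0.059, 0.998, 0.0]
force: [-0.5, 1.1, 1.0]
grip_width: 0.995
grip_force: 0.0
t 1.6 pos [431.38 133.67 241.9 ] to go in tool axes mm [-66.33 -68.35 157.82] yaw of tool y vs world y -0.11831657646064644 tilt [-0.  0.] F [-0.46  1.08  0.96] grip 0.995 0.0
```

```bash
python3 -m jog '[[-0.022,-0.0228,0.02,0,0,0,0.085],[-0.022,-0.0228,0.02,0,0,0,0.085],[-0.022,-0.0228,0.02,0,0,0,0.085],[0,0,0.03,0,0,0,0.06],[0,0,0,0,0,0,0.06]]' >/dev/null
python3 st.py 489 58 84
python3 - <<'E'
from h import *
a=eyes.capture("scene"); b=eyes.capture("top")
A=cv2.resize(a[140:230,230:350],(560,420),interpolation=cv2.INTER_CUBIC); cv2.imwrite("pics/k1.png",A[...,::-1])
E
```

```text
t 2.1 pos [486.92  59.19 149.3 ] to go in tool axes mm [-2.67 -0.95 65.28] yaw of tool y vs world y -0.11638859147479003 tilt [-0.01  0.  ] F [-0.11 -0.48  0.12] grip 0.706 0.0
```

View pics/k1.png

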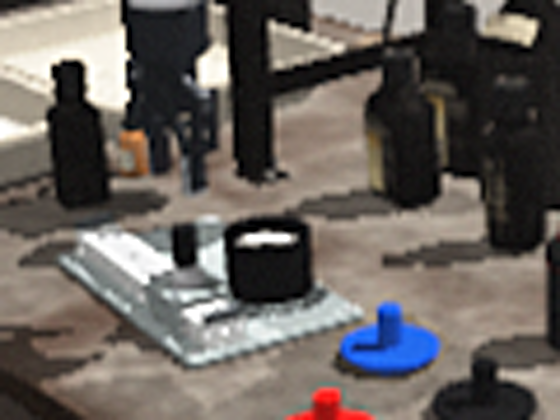

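The picture shows the gripper straight above the plunger knob (crop px 180,170 over 184,245), with nothing else close. I descend and close.

```bash
python3 -m jog '[[-0.0027,-0.001,0.015,0,0,0,0.06],[0,0,0.02,0,0,0,0.06],[0,0,0.02,0,0,0,0.06],[0,0,0.01,0,0,0,0.06],[0,0,0,0,0,0,0.06]]' 
python3 st.py 489 58 84
python3 -m jog '[[0,0,0,0,0,0,0.03],[0,0,0,0,0,0,0.02],[0,0,0,0,0,0,0.01],[0,0,0,0,0,0,0.01],[0,0,0,0,0,0,0.01]]' 30
python3 st.py 489 58 84
```

```text
time_s: 2.7
eef_pos: [491.5, 57.7, 87.6]
ee_rot: [-0.0, 0.058, 0.998, 0.0]
force: [0.3, -0.9, 0.7]
grip_width: 0.702
grip_force: 0.0
t 2.7 pos [491.47  57.68  87.61] to go in tool axes mm [2.49 0.03 3.61] yaw of tool y vs world y -0.11576796446666412 tilt [-0.  0.] F [ 0.3  -0.92  0.74] grip 0.702 0.0
time_s: 3.2
eef_pos: [492.3, 57.8, 88.6]
ee_rot: [0.001, 0.058, 0.998, 0.001]
force: [0.0, 5.4, 6.4]
grip_width: 0.269
grip_force: 29.3
t 3.2 pos [492.28  57.77  88.61] to go in tool axes mm [ 3.3  -0.16  4.6 ] yaw of tool y vs world y -0.1169899079964849 tilt [0. 0.] F [0.02 5.44 6.39] grip 0.269 29.3
```

```bash
python3 -m jog '[[0,0,0,0,0,0,0.01],[0,0,-0.004,0,0,0,0.01],[0,0,-0.004,0,0,0,0.01],[0,0,-0.003,0,0,0,0.01],[0,0,0,0,0,0,0.01]]' 60
python3 st.py 489 58 84
```

```text
time_s: 3.7
eef_pos: [492.0, 57.1, 98.5]
ee_rot: [0.001, 0.058, 0.998, 0.0]
force: [4.3, 1.0, -9.6]
grip_width: 0.26
grip_force: 59.3
t 3.7 pos [491.96  57.07  98.48] to go in tool axes mm [ 3.06  0.57 14.48] yaw of tool y vs world y -0.11694137766187139 tilt [0. 0.] F [ 4.31  0.99 -9.6 ] grip 0.26 59.3
```

The plunger is lifted about 10 mm with 9.6 N of spring force. Now I slide along +y, short of the hole range.

```bash
python3 -m jog '[[0,0.01,0,0,0,0,0.01],[0,0.02,0,0,0,0,0.01],[0,0.02,0,0,0,0,0.01],[0,0.02,0,0,0,0,0.01],[0,0.015,0,0,0,0,0.01]]'
python3 -m jog '[[0,0.01,0,0,0,0,0.01],[0,0,0,0,0,0,0.01]]'
python3 st.py 492 57 98.5
```

```text
time_s: 4.2
eef_pos: [502.8, 141.7, 98.4]
ee_rot: [0.002, 0.058, 0.998, -0.0]
force: [10.1, -4.6, -8.5]
grip_width: 0.255
grip_force: 59.7
time_s: 4.4
eef_pos: [504.2, 152.1, 98.5]
ee_rot: [0.002, 0.058, 0.998, 0.0]
force: [10.0, 0.2, -10.3]
grip_width: 0.258
grip_force: 59.7
t 4.4 pos [504.2  152.13  98.5 ] to go in tool axes mm [  1.11 -95.9   -0.05] yaw of tool y vs world y -0.11594940229180606 tilt [ 0. -0.] F [ 10.     0.18 -10.34] grip 0.258 59.7
```

```bash
python3 -m jog '[[0,0,0.001,0,0,0,0.01],[0,0,0.001,0,0,0,0.01],[0,0,0,0,0,0,0.029],[0,0,0,0,0,0,0.029]]'
python3 st.py 492 57 98.5
python3 -m jog '[[0,0.002,0,0,0,0,0.029],[0,0.002,0,0,0,0,0.029],[0,0.002,0,0,0,0,0.029],[0,0.001,0,0,0,0,0.029],[0,0.001,0,0,0,0,0.029]]'
python3 -m jog '[[0,0.001,0,0,0,0,0.029],[0,0.001,0,0,0,0,0.029],[0,0.001,0,0,0,0,0.029],[0,0.001,0,0,0,0,0.029],[0,0.001,0,0,0,0,0.029]]'
python3 st.py 492 57 98.5
```

```text
time_s: 4.8
eef_pos: [502.5, 151.3, 96.6]
ee_rot: [-0.0, 0.058, 0.998, -0.0]
force: [-0.4, -0.1, 0.9]
grip_width: 0.338
grip_force: 0.0
t 4.8 pos [502.51 151.33  96.56] to go in tool axes mm [ -0.55 -94.92  -1.91] yaw of tool y vs world y -0.1167304146303658 tilt [-0. -0.] F [-0.39 -0.14  0.94] grip 0.338 0.0
time_s: 5.3
eef_pos: [503.6, 159.6, 96.3]
ee_rot: [-0.0, 0.058, 0.998, 0.0]
force: [-0.1, 0.3, -0.2]
grip_width: 0.339
grip_force: 0.0
time_s: 5.8
eef_pos: [504.2, 164.6, 96.3]
ee_rot: [0.0, 0.058, 0.998, 0.0]
force: [0.2, -1.7, 0.4]
grip_width: 0.339
grip_force: 0.9
t 5.8 pos [504.19 164.61  96.29] to go in tool axes mm [  -0.44 -108.3    -2.25] yaw of tool y vs world y -0.11686427169255502 tilt [0. 0.] F [ 0.18 -1.65  0.38] grip 0.339 0.9
```

```bash
for i in 1; do python3 -m jog '[[0,0.001,0,0,0,0,0.029],[0,0.001,0,0,0,0,0.029],[0,0.001,0,0,0,0,0.029],[0,0.001,0,0,0,0,0.029],[0,0.001,0,0,0,0,0.029]]'; python3 st.py 492 57 98.5; done
python3 - <<'E'
from h import *
a=eyes.capture("scene")
A=cv2.resize(a[150:230,230:340],(770,560),interpolation=cv2.INTER_CUBIC); cv2.imwrite("pics/k2.png",A[...,::-1])
E
```

```text
time_s: 6.3
eef_pos: [504.8, 169.3, 96.3]
ee_rot: [-0.0, 0.058, 0.998, -0.0]
force: [1.2, 0.2, 0.4]
grip_width: 0.339
grip_force: 0.0
t 6.3 pos [504.77 169.3   96.27] to go in tool axes mm [  -0.41 -113.02   -2.22] yaw of tool y vs world y -0.11686053300675588 tilt [-0. -0.] F [1.16 0.19 0.45] grip 0.339 0.0
```

View pics/k2.png

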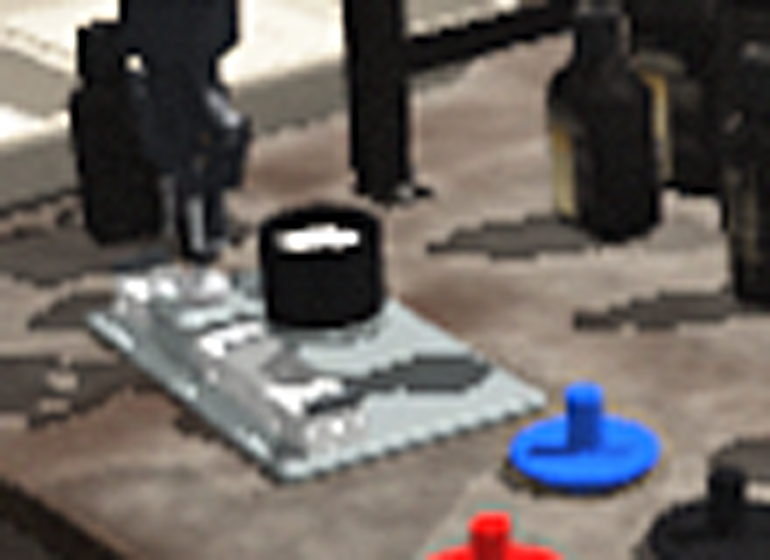

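The carriage, with tank px (320,265) in the crop, is following the gripper along the rail. I keep feeling forward.

```bash
python3 -m jog '[[0,0.001,0,0,0,0,0.029],[0,0.001,0,0,0,0,0.029],[0,0.001,0,0,0,0,0.029],[0,0.001,0,0,0,0,0.029],[0,0.001,0,0,0,0,0.029]]'|grep -E 'force|pos'
python3 -m jog '[[0,0.001,0,0,0,0,0.029],[0,0.001,0,0,0,0,0.029],[0,0.001,0,0,0,0,0.029]]'|grep -E 'force|pos'
python3 st.py 492 57 98.5
```

```text
eef_pos: [505.4, 174.4, 96.3]
force: [0.1, -0.4, 0.6]
grip_force: 0.0
eef_pos: [505.7, 177.4, 96.3]
force: [0.2, -0.0, -0.0]
grip_force: 0.0
t 7.2 pos [505.71 177.39  96.27] to go in tool axes mm [  -0.42 -121.16   -2.25] yaw of tool y vs world y -0.1168232190966981 tilt [0. 0.] F [ 0.19 -0.02 -0.03] grip 0.344 0.0
```

```bash
python3 - <<'E'
from h import *
a=eyes.capture("top"); b=eyes.capture("scene"); np.save("pics/t3.npy",a)
A=cv2.resize(a[180:270,205:305],(660,594),interpolation=cv2.INTER_CUBIC); cv2.imwrite("pics/k3.png",A[...,::-1])
yw=-.1185; R=np.array([[np.cos(yw),-np.sin(yw)],[np.sin(yw),np.cos(yw)]])
for q in(0,96,108,114,120): 
    r=np.r_[R@[40,-70+q]+[542.1,122.1],78]; print(q,proj("top",r),proj("scene",r))
E
```

```text
0 [273.42292817 210.02862371] [287.11694402 189.11846382]
96 [249.45704842 209.69449174] [276.55625452 182.74021476]
108 [246.46082691 209.65271846] [275.29893104 181.98083988]
114 [244.96267561 209.63183126] [274.67523773 181.60415318]
120 [243.46449727 209.61094368] [274.05482191 181.22944596]
```

View pics/k3.png

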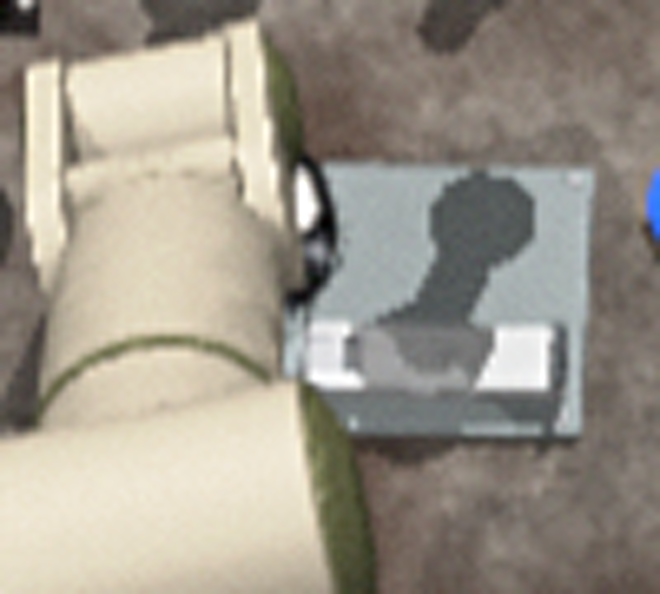

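The tank's right edge is now at top px 255.8, from 284.6 at the start. At 0.25 px/mm that puts the carriage at about 0.115–0.118, so it is following. I continue in small steps and watch the force.

```bash
python3 -m jog '[[0,0.001,0,0,0,0,0.029],[0,0.001,0,0,0,0,0.029]]'|grep -E 'force|pos'
python3 -m jog '[[0,0.001,0,0,0,0,0.029],[0,0.001,0,0,0,0,0.029]]'|grep -E 'force|pos'
python3 -m jog '[[0,0.001,0,0,0,0,0.029],[0,0.001,0,0,0,0,0.029]]'|grep -E 'force|pos'
```

```text
eef_pos: [505.9, 179.1, 96.3]
force: [-0.4, -2.1, -0.3]
grip_force: 0.8
eef_pos: [506.1, 180.1, 96.3]
force: [-2.3, -11.6, 3.1]
grip_force: 6.1
eef_pos: [506.2, 180.7, 96.2]
force: [-2.5, -20.7, 4.0]
grip_force: 10.8
```

It is blocked at about 0.122 with 20 N, so the pin has dropped. I back off and test the other side.

```bash
python3 -m jog '[[0,-0.002,0,0,0,0,0.029],[0,-0.003,0,0,0,0,0.029],[0,-0.001,0,0,0,0,0.029],[0,-0.001,0,0,0,0,0.029]]'|grep -E 'force|pos'
python3 -m jog '[[0,-0.001,0,0,0,0,0.029],[0,-0.001,0,0,0,0,0.029]]'|grep -E 'force|pos'
python3 -m jog '[[0,-0.001,0,0,0,0,0.029],[0,-0.001,0,0,0,0,0.029]]'|grep -E 'force|pos'
```

```text
eef_pos: [505.6, 176.4, 96.3]
force: [-1.0, 0.2, -0.3]
grip_force: 0.0
eef_pos: [505.3, 174.3, 96.3]
force: [-0.2, 0.4, -0.2]
grip_force: 0.0
eef_pos: [505.1, 172.4, 96.3]
force: [0.4, 1.3, 0.1]
grip_force: 0.8
```

```bash
python3 -m jog '[[0,-0.001,0,0,0,0,0.029],[0,-0.001,0,0,0,0,0.029]]'|grep -E 'force|pos'
python3 -m jog '[[0,-0.001,0,0,0,0,0.029]]'|grep -E 'force|pos'
```

```text
eef_pos: [504.9, 171.2, 96.4]
force: [1.1, 10.3, -0.9]
grip_force: 5.6
eef_pos: [504.9, 170.8, 96.4]
force: [1.0, 15.5, -1.6]
grip_force: 7.9
```

It is locked both ways (6.7 mm span = 5 mm finger slack + 2 mm hole play). I centre, open, rise and move off towards the lid at height, then look.

```bash
python3 -m jog '[[0,0.002,0,0,0,0,0.045],[0,0.003,0,0,0,0,0.045],[0,0,0,0,0,0,0.045],[0,0,-0.01,0,0,0,0.045],[0,0,-0.03,0,0,0,0.045]]'|grep -E 'force|pos'
python3 -m jog '[[0,0,-0.04,0,0,0,0.06],[0,0,-0.03,0,0,0,0.06],[0,-0.04,0,0,0,0,0.06],[0,-0.04,0,0,0,0,0.06],[0,-0.04,0,0,0,0,0.06]]'|grep -E 'force|pos'
python3 -m jog '[[0,-0.04,0,0,0,0,0.06],[0,-0.04,0,0,0,0,0.06],[0,-0.04,0,0,0,0,0.06],[0,-0.04,0,0,0,0,0.06],[0,0,0,0,0,0,0.06]]'|grep -E 'force|pos'
python3 st.py 570 -246 35
python3 - <<'E'
from h import *
a=eyes.capture("top"); b=eyes.capture("scene"); np.save("pics/t4.npy",a); np.save("pics/s4.npy",b)
A=cv2.resize(a[180:270,205:285],(400,450),interpolation=cv2.INTER_CUBIC); B=cv2.resize(b[170:232,240:295],(400,450),interpolation=cv2.INTER_CUBIC); cv2.imwrite("pics/k4.png",np.hstack([A,B])[...,::-1])
yw=-.1185; R=np.array([[np.cos(yw),-np.sin(yw)],[np.sin(yw),np.cos(yw)]])
W=lambda x,y,z:np.r_[R@[x,y]+[542.1,122.1],z]
for q in(119,120): 
  for n in("top","scene"):
    print(q,n,"rim",proj(n,W(40,-70+q,78)),"knobtop down/up",proj(n,W(-45,-70+q,104)),proj(n,W(-45,-70+q,112)),"reel",proj(n,W(40,-70+q,62)))
E
```

```text
eef_pos: [504.2, 173.9, 135.3]
force: [0.5, 0.4, 0.7]
grip_force: 0.0
eef_pos: [491.0, 53.7, 207.3]
force: [0.3, 0.9, -0.1]
grip_force: 0.0
eef_pos: [472.3, -107.7, 207.0]
force: [0.3, 0.1, -0.1]
grip_force: 0.0
t 10.4 pos [ 472.25 -107.73  207.01] to go in tool axes mm [-113.67 -125.17  172.26] yaw of tool y vs world y -0.12161866967873068 tilt [ 0. -0.] F [ 0.27  0.08 -0.14] grip 0.705 0.0
119 top rim [243.71419553 209.61442497] knobtop down/up [240.78238267 226.76010667] [240.45828738 225.96599782] reel [244.31031253 211.26680324]
119 scene rim [274.15799804 181.29176036] knobtop down/up [256.86013085 180.00243603] [256.70796229 178.31707061] reel [274.38915754 184.5380609 ]
120 top rim [243.46449727 209.61094368] knobtop down/up [240.52412475 226.75653277] [240.19896361 225.96240794] reel [244.06258317 211.26335185]
120 scene rim [274.05482191 181.22944596] knobtop down/up [256.76155019 179.93876176] [256.6092663  178.25403984] reel [274.28625235 184.47455459]
```

View pics/k4.png

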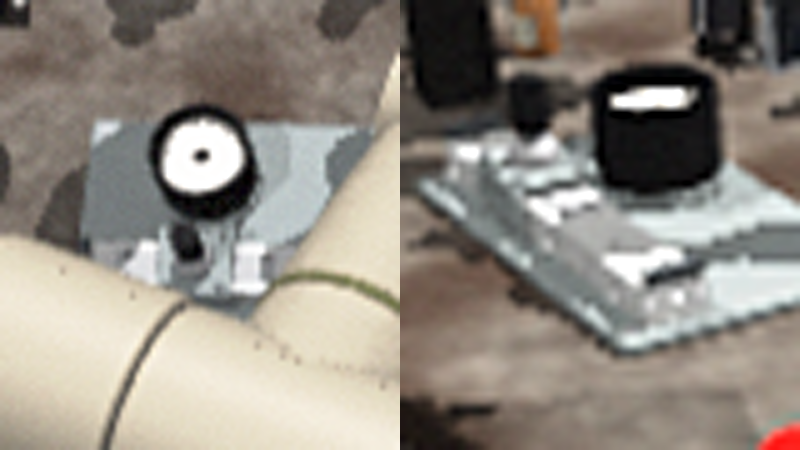

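The carriage is at the plate end: tank hub at top px (245,210.6), knob at (241.8,228). I measure these properly with masks, and the lid again too.

```bash
python3 - <<'E'
from h import *
np.set_printoptions(precision=2,suppress=True)
yw=-.1185; R=np.array([[np.cos(yw),-np.sin(yw)],[np.sin(yw),np.cos(yw)]])
loc=lambda p:R.T@(p[:2]-[542.1,122.1])
for nm,f,near in(("start","top",(274,211)),("now","t4",(245,211))):
    im=np.load(f"pics/{f}.npy"); m=(im.min(2)>110)
    sub=np.zeros_like(m); u,v=near; sub[v-9:v+9,u-9:u+9]=m[v-9:v+9,u-9:u+9]
    n,l,st,ce=cv2.connectedComponentsWithStats(sub.astype(np.uint8)); 
    i=l[v,u+4]; e=cv2.fitEllipse(cv2.convexHull(np.argwhere(l==i)[:,::-1].astype(np.int32)))
    print(nm,"reel hull",e[0],e[1],"slide xy at z62",loc(onz("top",*e[0],62)))
    # tank black outline: left/right edges at rim row
    g=im.max(2).astype(float); row=g[v-2:v+1].mean(0)
    xs=np.arange(u-16,u+17); r=row[xs]; d=r<75; print("  rim cols",xs[d].min(),xs[d].max(),np.round(row[u-16:u+17]).astype(int))
for nm,f,u0 in(("start","scene",269),("now","s4",257)):
    im=np.load(f"pics/{f}.npy"); g=im.max(2).astype(int); print(nm,g[176:198,u0-2:u0+3].mean(1).astype(int))
E
```

```text
start reel hull (273.53057861328125, 211.1844024658203) (14.313936233520508, 16.58473777770996) slide xy at z62 [ 42.17 -68.84]
  rim cols 264 283 [207 203 206 211 209 137  42  72 234 255 255 255 245 220 153  96  91 145
 185 186 185 193 232 194  80  40  85 114 177 185 183 182 182]
now reel hull (244.80885314941406, 210.8155059814453) (14.344019889831543, 16.649965286254883) slide xy at z62 [42.03 47.16]
  rim cols 235 255 [127 128 129 128 127  94  32  22 104 212 255 255 255 255 228 145 103 159
 254 255 254 254 255 255 157  44  69 169 181 176 175 177 175]
start [113 122 139 152 156 152 156 160 158 158 164 124  50  24  17  17  15  14
  16  12  34  98]
now [107  75 129 145  76  25  19  23  22  22  20  16  73 145 191 167 114 184
 216 172 114 179]
```

Everything agrees. The knob top is at the "down" height (row 180 measured, 180.0 predicted) and the rim is at slide (40, 47.6). Next I go over the lid at height and turn 90°, to square it in x as well.

```bash
python3 -m jog '[[-0.0285,-0.0313,0,0,0,0,0.06],[-0.0285,-0.0313,0,0,0,0,0.06],[-0.0285,-0.0313,0,0,0,0,0.06],[-0.0285,-0.0313,0,0,0,0,0.06],[0,0,0.02,0,0,0.1428,0.06]]'|grep -E 'force|pos'
python3 -m jog '[[0,0,0.02,0,0,0.1428,0.06],[0,0,0.02,0,0,0.1428,0.06],[0,0,0.01,0,0,0.1428,0.06],[0,0,0.01,0,0,0.1428,0.06],[0,0,0.01,0,0,0.1428,0.06]]'|grep -E 'force|pos'
python3 -m jog '[[0,0,0,0,0,0.1428,0.06],[0,0,0,0,0,0.1428,0.06],[0,0,0,0,0,0.1428,0.06],[0,0,0,0,0,0.1428,0.06],[0,0,0,0,0,0.1428,0.06]]'|grep -E 'force|pos'
python3 -m jog '[[0,0,0,0,0,0,0.06],[0,0,0,0,0,0,0.06]]'|grep -E 'force|pos'
python3 st.py 570 -246 31
python3 - <<'E'
from h import *
b=eyes.capture("scene")
print(sense()["joints"][5])
A=cv2.resize(b[150:255,270:390],(600,525),interpolation=cv2.INTER_CUBIC); cv2.imwrite("pics/k5.png",A[...,::-1])
E
```

```text
eef_pos: [574.4, -244.3, 188.1]
force: [0.2, 0.7, -0.5]
grip_force: 0.0
eef_pos: [571.9, -239.8, 116.2]
force: [0.7, 0.2, 0.4]
grip_force: 0.0
eef_pos: [571.9, -239.9, 116.7]
force: [-0.4, 0.2, 0.6]
grip_force: 0.0
eef_pos: [571.7, -240.5, 116.5]
force: [-0.1, -0.5, -0.2]
grip_force: 0.0
t 12.2 pos [ 571.73 -240.5   116.53] to go in tool axes mm [-5.66 -1.11 85.53] yaw of tool y vs world y -1.6825254771828446 tilt [0. 0.] F [-0.08 -0.49 -0.19] grip 0.71 0.0
-0.4748204001982218
```

View pics/k5.png

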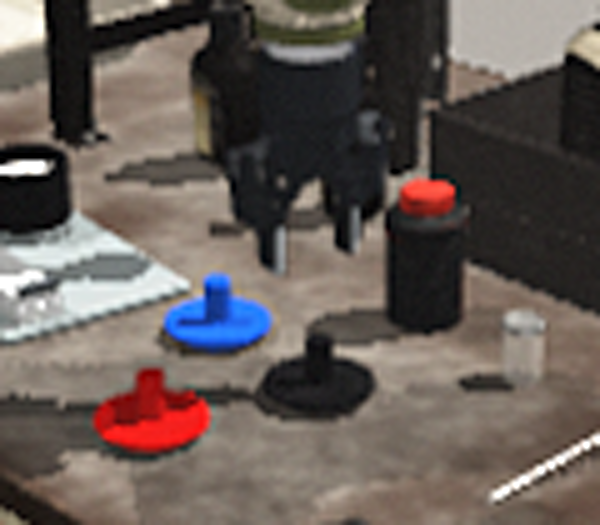

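The gripper (crop px ~312,240) hangs over the black lid's knob (318,350), and blue, red and the red-capped tank are clear of it. I descend and square it gently.

```bash
python3 -m jog '[[-0.003,-0.001,0.02,0,0,0,0.06],[-0.0027,0,0.02,0,0,0,0.06],[0,0,0.02,0,0,0,0.06],[0,0,0.015,0,0,0,0.06],[0,0,0.008,0,0,0,0.06]]'|grep -E 'force|pos'
python3 -m jog '[[0,0,0,0,0,0,0.06],[0,0,0,0,0,0,0.04],[0,0,0,0,0,0,0.03],[0,0,0,0,0,0,0.02],[0,0,0,0,0,0,0.015]]' 20|grep -E 'force|pos|width'
python3 -m jog '[[0,0,0,0,0,0,0.015],[0,0,0,0,0,0,0.015]]' 20|grep -E 'force|pos|width'
python3 st.py 570 -246 31
```

```text
eef_pos: [569.4, -246.5, 32.0]
force: [-0.3, 0.2, -0.7]
grip_force: 0.0
eef_pos: [570.2, -247.3, 34.3]
force: [-0.4, 0.9, 4.6]
grip_width: 0.248
grip_force: 19.8
eef_pos: [570.1, -247.3, 34.3]
force: [-0.4, -0.3, 6.2]
grip_width: 0.247
grip_force: 19.9
t 13.5 pos [ 570.15 -247.28   34.3 ] to go in tool axes mm [ 1.26 -0.3   3.3 ] yaw of tool y vs world y -1.6874542289862662 tilt [ 0. -0.] F [-0.35 -0.32  6.16] grip 0.247 19.9
```

```bash
python3 -m jog '[[0,0,0,0,0,0,0.05],[0,0,0,0,0,0,0.05],[0,0,0,0,0,0,0.05],[0,0,0,0,0,-0.1428,0.05],[0,0,0,0,0,-0.1428,0.05]]'|grep -E 'force|pos'
python3 -m jog '[[0,0,0,0,0,-0.1428,0.05],[0,0,0,0,0,-0.1428,0.05],[0,0,0,0,0,-0.1428,0.05],[0,0,0,0,0,-0.1428,0.05],[0,0,0,0,0,-0.1428,0.05]]'|grep -E 'force|pos'
python3 -m jog '[[0,0,0,0,0,-0.1428,0.05],[0,0,0,0,0,-0.1428,0.05],[0,0,0,0,0,-0.1428,0.05],[0,0,0,0,0,-0.1428,0.05],[0,0,0,0,0,0,0.05]]'|grep -E 'force|pos'
python3 st.py 570.15 -247.3 31
```

```text
eef_pos: [569.6, -247.0, 33.1]
force: [0.2, 0.3, 0.0]
grip_force: 0.0
eef_pos: [569.6, -247.0, 33.1]
force: [-0.0, 0.4, -0.8]
grip_force: 0.0
eef_pos: [569.6, -247.0, 33.1]
force: [-0.4, 0.7, 0.0]
grip_force: 0.0
t 15.0 pos [ 569.62 -246.99   33.13] to go in tool axes mm [-0.56 -0.25  2.13] yaw of tool y vs world y -0.11557239807729384 tilt [-0.  0.] F [-0.4   0.67  0.03] grip 0.586 0.0
```

```bash
python3 -m jog '[[-0.0005,0,0.001,0,0,0,0.03],[0,0,0,0,0,0,0.02],[0,0,0,0,0,0,0.012],[0,0,0,0,0,0,0.012],[0,0,0,0,0,0,0.012]]' 35|grep -E 'force|pos|width'
python3 st.py 570.15 -247.3 31
python3 -m jog '[[0,0,-0.01,0,0,0,0.012],[0,0,-0.03,0,0,0,0.012],[0,0,-0.04,0,0,0,0.012],[0,0,-0.04,0,0,0,0.012],[0,0,-0.04,0,0,0,0.012]]'|grep -E 'force|pos|width'
python3 - <<'E'
import numpy as np
yw=-.1185; R=np.array([[np.cos(yw),-np.sin(yw)],[np.sin(yw),np.cos(yw)]])
print("rim world",R@[40,47.6]+[542.1,122.1])
E
```

```text
eef_pos: [570.2, -247.1, 32.2]
force: [0.2, 0.0, -1.0]
grip_width: 0.241
grip_force: 34.3
t 15.5 pos [ 570.16 -247.06   32.21] to go in tool axes mm [-0.02 -0.24  1.21] yaw of tool y vs world y -0.11737420134344248 tilt [-0.  0.] F [ 0.21  0.05 -1.04] grip 0.241 34.3
eef_pos: [570.0, -246.9, 194.8]
force: [0.0, -0.6, -0.6]
grip_width: 0.249
grip_force: 34.3
rim world [587.44689163 164.63727094]
```

```bash
python3 -m jog '[[0.0026,0.034,0,0,0,0,0.012],[0.0026,0.034,0,0,0,0,0.012],[0.0026,0.034,0,0,0,0,0.012],[0.0026,0.034,0,0,0,0,0.012],[0.0026,0.034,0,0,0,0,0.012]]'|grep -E 'force|pos'
python3 -m jog '[[0.0026,0.034,0,0,0,0,0.012],[0.0026,0.034,0,0,0,0,0.012],[0.0026,0.034,0,0,0,0,0.012],[0.0026,0.034,0,0,0,0,0.012],[0.0026,0.034,0,0,0,0,0.012]]'|grep -E 'force|pos'
python3 -m jog '[[0.0026,0.034,0,0,0,0,0.012],[0.0026,0.034,0,0,0,0,0.012],[0,0,0.02,0,0,0,0.012],[0,0,0.02,0,0,0,0.012],[0,0,0,0,0,0,0.012]]'|grep -E 'force|pos'
python3 st.py 588 164.7 102.2
```

```text
eef_pos: [576.9, -75.4, 193.1]
force: [0.2, 0.7, -1.2]
grip_force: 34.3
eef_pos: [583.9, 95.0, 193.1]
force: [0.8, 0.0, -1.7]
grip_force: 34.3
eef_pos: [585.5, 161.9, 150.4]
force: [-0.2, -0.4, -0.6]
grip_force: 34.4
t 17.5 pos [585.49 161.87 150.41] to go in tool axes mm [-2.38  3.15 48.2 ] yaw of tool y vs world y -0.11658035883489434 tilt [-0. -0.] F [-0.16 -0.37 -0.6 ] grip 0.244 34.4
```

```bash
python3 -m jog '[[-0.0012,0.0016,0.01,0,0,0,0.012],[-0.0012,0.0015,0.008,0,0,0,0.012],[0,0,0,0,0,0,0.012],[0,0,0,0,0,0,0.012]]'|grep -E 'force|pos'
python3 st.py 588 164.7 102.2
python3 - <<'E'
from h import *
b=eyes.capture("scene"); np.save("pics/s6.npy",b); p=np.array(sense()["eef_pos"])
g=b.max(2).astype(int); np.set_printoptions(linewidth=200)
c=p-[0,0,21.7]; print("flange mid px",proj("scene",c),"rim px",proj("scene",[588,164.7,78]))
for r in range(164,200,1): print(r,g[r,256:294])
E
```

```text
eef_pos: [589.7, 164.5, 134.6]
force: [0.5, 0.9, -0.8]
grip_force: 34.4
t 17.9 pos [589.68 164.52 134.6 ] to go in tool axes mm [ 1.7  -0.02 32.4 ] yaw of tool y vs world y -0.11687023575807645 tilt [0. 0.] F [ 0.48  0.9  -0.81] grip 0.244 34.4
flange mid px [274.22465807 174.05239355] rim px [274.39394791 181.34532306]
164 [125  17  79 150 127 118 115 114 115 111 112 115 117 109  75  55  30  27  26  27  25  47  89  81  52  14  21  24  21  19  18  11  99 185 175 171 169 172]
165 [ 81  21  49  99 120 115 114 115 118 113 111 112 114 113  82  20  51  79  52  22  24  64 127  96   6  12  21  19  24  24  22   7  90 171 159 156 156 150]
166 [ 35  22  28  59 121 117 115 117 114 111 109 111 112 116  95  18  74 130  66  25  26  79 158 130   5  17  19  24  22  23  22   9  85 165 149 144 143 138]
167 [ 73  12  22  57 113 108 111 110 113 111 110 107 110 113  90   6  65 122  64  27  35  94 183 149   5  20  22  20  22  23  25  12  73 153 138 139 137 144]
168 [170 152 174 195 160 102 107 111 109 109 104 105  97 107 116   3  56 108  63  27  33  90 178 140   4  16  17  23  23  24  22  12  73 142 132 1
[... 4209 characters left out ...]
 11   9   5  32 108 145 142 173 203 205 211 205 166 122  91  85  92]
196 [181 100  84  83 117 194 218 219 237 255 255 177 103  96  73  68  28  18  24  30  51  81  95 142 134 144 157 120 178 206 201 198 204 204 187 162 122  87]
197 [164 180 227 209 211 255 255 255 255 243 243 195 141 131 106 109  87  84  90  87  96 119 122 149 133 125 170 168 202 198 197 194 197 199 204 204 182 146]
198 [136 184 254 255 246 236 209 222 204 136 127 165 171 150 107  93  87  91  90  85  82 117 168 156 151 165 203 197 195 196 194 192 193 195 196 199 216 223]
199 [119 106 178 243 255 250 123 144 159 165 169 171 183 175 158 169 194 191 189 190 185 198 227 221 222 219 218 218 204 196 218 218 220 225 227 222 214 227]
```

Tank edges in the scene view are at cols 265.9/283.3 and the lid's left edge is at 264.2. Held against the predictions, the rim x comes out at about 588–590, so I aim at 589 and lower gently, watching force.

```bash
python3 -m jog '[[0.0006,0,0.01,0,0,0,0.012],[0,0,0.008,0,0,0,0.012],[0,0,0.003,0,0,0,0.012],[0,0,0,0,0,0,0.012]]'|grep -E 'force|pos'
python3 st.py 589 164.6 102.2
python3 -m jog '[[0,0,0.001,0,0,0,0.012],[0,0,0.001,0,0,0,0.012],[0,0,0.001,0,0,0,0.012],[0,0,0,0,0,0,0.012]]'|grep -E 'force|pos'
python3 st.py 589 164.6 102.2
```

```text
eef_pos: [588.6, 164.6, 112.5]
force: [0.2, 0.4, 0.1]
grip_force: 34.4
t 18.4 pos [588.59 164.6  112.52] to go in tool axes mm [-0.42  0.05 10.32] yaw of tool y vs world y -0.11681752547556976 tilt [-0. -0.] F [0.24 0.37 0.12] grip 0.242 34.4
eef_pos: [588.9, 164.7, 110.3]
force: [0.2, 0.3, 0.7]
grip_force: 34.4
t 18.8 pos [588.88 164.65 110.25] to go in tool axes mm [-0.13 -0.04  8.05] yaw of tool y vs world y -0.11679757166925067 tilt [-0. -0.] F [0.22 0.34 0.74] grip 0.244 34.4
```

```bash
python3 -m jog '[[0,0,0.001,0,0,0,0.012],[0,0,0,0,0,0,0.012]]'|grep -E 'force|pos'
python3 -m jog '[[0,0,0.001,0,0,0,0.012],[0,0,0,0,0,0,0.012]]'|grep -E 'force|pos'
python3 -m jog '[[0,0,0.001,0,0,0,0.012],[0,0,0,0,0,0,0.012]]'|grep -E 'force|pos'
```

```text
eef_pos: [588.9, 164.6, 109.2]
force: [-0.0, 0.1, -0.7]
grip_force: 34.4
eef_pos: [588.8, 164.6, 108.1]
force: [-0.5, 0.8, -0.7]
grip_force: 34.4
eef_pos: [588.8, 164.6, 107.2]
force: [0.2, -1.5, -0.4]
grip_force: 34.4
```

```bash
python3 -m jog '[[0,0,0.001,0,0,0,0.012],[0,0,0.001,0,0,0,0.012]]'|grep -E 'force|pos'
python3 -m jog '[[0,0,0.001,0,0,0,0.012],[0,0,0,0,0,0,0.012]]'|grep -E 'force|pos'
python3 -m jog '[[0,0,0.0008,0,0,0,0.012],[0,0,0,0,0,0,0.012]]'|grep -E 'force|pos'
```

```text
eef_pos: [588.9, 164.7, 105.2]
force: [-0.0, -0.1, -0.7]
grip_force: 34.4
eef_pos: [588.8, 164.6, 104.1]
force: [-0.3, 0.0, -0.4]
grip_force: 34.4
eef_pos: [588.9, 164.6, 103.4]
force: [0.6, -0.3, -0.9]
grip_force: 34.4
```

```bash
python3 -m jog '[[0,0,0.0006,0,0,0,0.012],[0,0,0,0,0,0,0.012]]'|grep -E 'force|pos'
python3 -m jog '[[0,0,0.0006,0,0,0,0.012],[0,0,0,0,0,0,0.012]]'|grep -E 'force|pos'
python3 -m jog '[[0,0,0.0005,0,0,0,0.012],[0,0,0,0,0,0,0.012]]'|grep -E 'force|pos'
```

```text
eef_pos: [588.9, 164.7, 102.8]
force: [-0.5, 0.3, -0.6]
grip_force: 34.4
eef_pos: [588.9, 164.6, 102.2]
force: [0.1, -0.3, -1.3]
grip_force: 34.4
eef_pos: [589.0, 164.6, 102.2]
force: [-1.5, -0.7, 3.8]
grip_force: 34.8
```

Contact came with 3.8 N at TCP z 102.2, exactly the seated height. I release and rise.

```bash
python3 -m jog '[[0,0,0,0,0,0,0.03],[0,0,0,0,0,0,0.045],[0,0,0,0,0,0,0.06],[0,0,0,0,0,0,0.06],[0,0,-0.005,0,0,0,0.06]]' 20|grep -E 'force|pos|width'
python3 -m jog '[[0,0,-0.01,0,0,0,0.06],[0,0,-0.03,0,0,0,0.06],[0,0,-0.04,0,0,0,0.06],[0,-0.04,-0.02,0,0,0,0.06],[0,-0.04,0,0,0,0,0.06]]'|grep -E 'force|pos'
python3 -m jog '[[0,-0.04,0,0,0,0,0.06],[0,-0.04,0,0,0,0,0.06],[0,-0.04,0,0,0,0,0.06],[0.02,-0.04,0,0,0,0,0.06],[0.02,-0.04,0,0,0,0,0.06]]'|grep -E 'force|pos'
python3 -m jog '[[0,0,0,0,0,0,0.06],[0,0,0,0,0,0,0.06]]'|grep -E 'force|pos'
python3 - <<'E'
from h import *
a=eyes.capture("top"); b=eyes.capture("scene")
A=cv2.resize(a[180:270,205:285],(400,450),interpolation=cv2.INTER_CUBIC); B=cv2.resize(b[165:227,240:295],(400,450),interpolation=cv2.INTER_CUBIC); cv2.imwrite("pics/k7.png",np.hstack([A,B])[...,::-1])
print("expected knobtop/flange", [proj(n,[588.5,164.6,z]).round(1) for n in("top","scene") for z in(119,83)])
E
```

```text
eef_pos: [588.6, 164.6, 106.3]
force: [-0.4, -0.1, 0.4]
grip_width: 0.703
grip_force: 0.0
eef_pos: [580.6, 84.8, 211.1]
force: [0.3, -0.8, -0.3]
grip_force: 0.0
eef_pos: [515.8, -110.3, 207.6]
force: [0.0, -1.3, -0.3]
grip_force: 0.0
eef_pos: [516.5, -109.4, 207.8]
force: [0.0, 0.0, 0.2]
grip_force: 0.0
expected knobtop/flange [array([242.5, 205. ]), array([243.9, 208.9]), array([273.9, 172.9]), array([274.4, 180.3])]
```

View pics/k7.png

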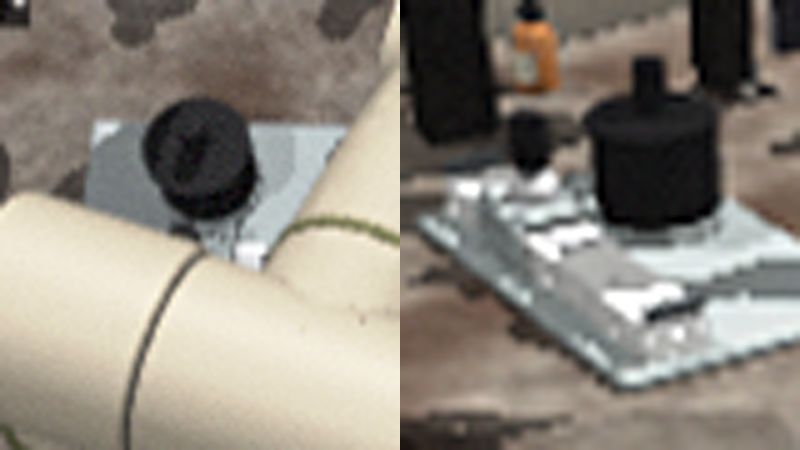

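The lid sits level on the tank, with its flange at crop px (650,105), upright knob at (648,75) and flange covering the rim evenly. The plunger knob is still down, and the arm is clear.

```bash
python3 -c "
from rig import finish_job
print(finish_job())"
```

```text
the job is handed in; nothing more can be done
None
```

I handed the job in: the carriage is locked at the index plate at about 0.119 m, and the lid sits level on the tank, placed with under 4 N of contact force; the hand-in returned no verdict.

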